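# Show two specimens on the sprung microscope slide

## Robot

A 7-joint arm with a two-finger parallel gripper is mounted at the origin on the work surface. World frame = base frame: x ahead of the robot, y to its left, z up, the work surface at z = 0. Lengths are in m, angles in rad, forces in N, time in s.
With the tool pointing down it reaches from about 0.4 to 0.85 m from the base axis. Payload 10.4 kg.
Tool frame: the origin (TCP) lies on the centre line of the jaws, within the pads' length; the fingertips stand 11 mm ahead of it and the grasp point (between the pads) lies 8 mm behind it (tip_reach is the distance from the TCP to the fingertips, in m); z points along the fingers, y is the line along which they close (so a half turn about z gives the same grasp; the last joint's range is limited). The gripper opens to 85 mm and grips with 20 to 120 N. Pads are 22 mm wide; open, the fingers measure 114 mm over their backs; the gripper's body (76 mm by 85 mm) begins 54 mm behind the grasp point. The pads swing forward as they close: fully open they stand 13 mm farther back than shut.
Start: joints at [1.286, 0.332, -0.065, 1.46, 0.022, 1.35, -0.088], TCP at [0.162, -0.604, 0.242] pointing down, gripper open.
Joint ranges: [-2.6, 2.6], [-0.5, 2.12], [-1.47, 1.34], [0.16, 2.42], [-1.27, 4.41], [0.06, 2.06], [-2.6, 2.6]. Speed limits (rad/s): [2.22, 2.22, 2.79, 2.79, 3.14, 3.14, 3.14].

## Interface

Orientations are given as a unit quaternion [x, y, z, w].
In Python, from workcell import get_obs, camera, hand_in, tip_reach gives the robot as it stands. The module is installed in compiled form; this text tells all that it offers.
- The arm moves only by the tool move_arm, never from a script. Its argument "plan" is a list of rows, each an object with "delta_pos": the shift along the tool's x, y, z in fractions of the full range, 1 being 0.6 m, a list of three; "turn": the turn, a rotation vector about the tool's x, y, z in shares of 360 degrees (1.0 is 360 degrees), a list of three; "fingers": the closure, from 0 (fully open) to 1 (shut). A call has 1 to 12 rows; each row is the pose to reach, as a shift and turn from the pose commanded when the call began, along the tool's axes at that moment; what a row does not reach only later rows make up. A row lasts 1/8 s, in which the tool goes at most 62.5 mm and 10.7 degrees, less where a joint would pass 70% of its speed; a pose out of reach is approached as far as the arm can. Shift and turn numbers lie between -1 and 1, and a call with a number outside is refused. A call with a gripper value outside its range is refused whole. The fingers move at their own pace and stop on an object; "force" is the grip in N (left out, the last holds). Time passes only in rows, so rows that repeat a pose let the fingers close. It gives the time, the measured TCP pose, the force, the opening and the grip force at its end, in the units of the state.
- get_obs(): the state, without advancing time (a new reading comes with each control period).
- camera(name): name is "scene" or "top" or "wrist"; returns a dict with "color" (384x512x3 uint8, red, green, blue), "range_z" (384x512 float32, m along the optical axis (not along the pixel's ray), 0 where there is no reading), "fx", "fy", "cx", "cy" (pixels), "k1" (the pictures are not rectified: a ray, as slopes to the right and down, at radius r is drawn at 1 + k1 r^2 times it, then the intrinsics apply), "R" (3x3) and "t" (3): a world point X has camera coordinates R X + t; the wrist camera has in their place "tool_from_camera" (4x4, takes a point from camera to tool coordinates, whose origin is the TCP and whose axes are the flange's). Camera axes: x right, y down, z forward; pixel columns grow to the right and rows downward; lengths in m; the calibration is good to about 2 mm. A picture is of the moment at which its call begins: read the wrist's pose just before it.
- hand_in(): hands the job in; it is judged then, once.
The state is a dict: "clock": time; "joint_pos": joint angles; "joint_velocities": joint speeds; "tau": joint torques, N m; "position": TCP position; "ee_rot": TCP orientation; "ft_force": force on the tool from outside, world axes, zero at the start; "torque": the same for the moment, N m; "grip_width": opening from 0.0 (shut) to 1.0 (fully open); "grasp_force": force on a finger pad.
Only numpy, scipy, OpenCV 4.12 (cv2) and the standard library are available. Lean on these libraries where they do the work, as an engineer would, in place of code of your own. Each camera call takes 0.05 s, during which the arm holds its last target. There are 200 camera calls.

## Task

Pull the microscope's spring-return specimen slide out by its upright knob until its pointer is level with the nearer index clip, and keep it there for about two seconds so the first specimen can be seen. Then pull it on until the pointer is level with the farther clip and finish while still holding it there: the program ends with the gripper keeping the slide at that clip. Never let the slide snap back, do not shift the two clips, and leave the box, the jar and the book alone.

Things in the scene. Friction and masses are not known exactly. Their poses are not given: they have to be found in the camera images.
- microscope: Black upright microscope, fixed, 350 mm tall, foot 170 x 170 mm. Origin under the optical axis at the foot's underside (2 mm above the table, on a mat). z up; +y: the way the slide is pulled out; the curved arm is on its -x side. Stage 130 x 130 mm, top at z 105 mm; tube 42 mm thick. A dark rail 10 mm wide, top at z 104 mm, runs along the slide at x +52 mm, y 15 to 200 mm, and carries two clips.
- specimen_slide (a joint): How far the slide is pulled out along the microscope's +y, m; 0 home, stop at 0.115. A flat steel bar 38 x 330 x 6 mm on the stage with round glass specimens, top face 112 mm above the microscope's origin. A spring always draws it home: 4 N at home, 80 N/m more as it comes out (12 N at 0.095). The pointer is level with a clip when this value equals that clip's joint value.
- knob (a point): Grip point on the axis of the slide's pull knob: an upright steel cylinder 20 mm in diameter, 36 mm tall, on the slide's outer end, 215 mm along +y from the optical axis at home. The point is 132 mm above the microscope's origin, 16 mm below the knob's top, 20 mm above the slide's top face. Free all round and above: may be pinched at any yaw. Moves with the slide.
- pointer (a point): Tip of the slide's pointer, a brass finger 6 mm wide that sticks out to the microscope's +x from the slide's edge towards the rail, 145 mm nearer to the optical axis than the knob. Moves with the slide. Same axes as the microscope.
- near_mark (a point): Tip of the nearer clip's index fin, on the side facing the slide; level with the pointer when both have the same y in the microscope's axes. The clip is a brass saddle 18 x 14 mm, with a fin 6 mm wide on top, reaching 11 mm above the rail; of the two clips it is the one nearer to the stage. Same axes as the microscope.
- far_mark (a point): The same point on the farther clip, an identical brass clip farther out on the rail. Same axes as the microscope.
- near_clip (a joint): Where the nearer clip sits on the rail, m, on the same scale as the specimen slide's joint value; 0.025 to 0.045. Stiff on the rail (8 N to shift).
- far_clip (a joint): Where the farther clip sits on the rail, m, same scale; 0.070 to 0.095. Stiff on the rail (8 N to shift).
- slide_box: Bystander: closed wooden box 87 x 62 x 36 mm. Origin under its centre.
- jar: Bystander: closed jar with a dark lid, 52 mm in diameter, 75 mm tall. Origin under its centre.
- book: Bystander: small closed book 100 x 75 x 22 mm lying flat. Origin under its centre.

How it is judged:
On the way:
1. the pointer is kept within 5 mm of level with the nearer clip for one second, held by the gripper (y of pointer in the frame of near_mark between -0.005 and 0.005 m and contact force between the fingers and specimen_slide above 1 N), for 1 s.
At the end, for the whole second after the job is handed in: The gripper's fingers hold the slide (contact over 1 N) at rest (under 20 mm/s), its pointer within 5 mm of level with the farther clip, throughout the last second (y of pointer in the frame of far_mark between -0.005 and 0.005 m and contact force between the fingers and specimen_slide above 1 N and velocity of joint specimen_slide between -0.02 and 0.02 m/s); the arm keeps its last pose, push and grip.
It fails at once if the slide snaps back (runs home faster than 0.3 m/s) (velocity of joint specimen_slide below -0.3 m/s).
It fails at once if a clip is shifted by more than 4 mm (distance of any of near_mark, far_mark from where it was at the start of the episode above 0.004 m).
It fails at once if the box, the jar or the book is moved by more than 15 mm (distance of any of slide_box, jar, book from where it was at the start of the episode above 0.015 m).
It also fails if it takes over 45 s, if anything falls off the work surface, if the arm or the gripper's body presses on something with over 40 N, if the wrist force passes 120 N, or if a joint passes its speed limit or range.

## Working session

There is one attempt and no reset: what is moved stays moved. The work goes in short steps, Python scripts to look and compute and a tool call to move; the robot and the scene stay as the last step left them, time stands still between calls to the robot, and variables do not carry over. Pictures are saved under pics/ and viewed, at most 10 in all, crops included, and the job is handed in when it is done.

Besides the shell and the picture viewer there is one more tool, called after "Emit:" by a JSON object that holds its "op" and its "data". move_arm: Moves the arm, as the interface text tells. Its arguments: {"type":"object","properties":{"plan":{"type":"array","items":{"type":"object","properties":{"delta_pos":{"type":"array","items":{"type":"number"}},"turn":{"type":"array","items":{"type":"number"}},"fingers":{"type":"number"}}}},"force":{"type":"number"}},"required":["plan"]}

```bash
mkdir -p pics; cat > h.py <<'E'
import numpy as np, cv2
from workcell import get_obs, camera
from scipy.spatial.transform import Rotation as Rn
def pose(c,o=None):
    # returns world_from_cam R,t
    if "R" in c: R=np.array(c["R"]);t=np.array(c["t"]);return R.T,-R.T@t
    T=np.array(c["tool_from_camera"]);Q=Rn.from_quat(o["ee_rot"]).as_matrix()
    return Q@T[:3,:3],Q@T[:3,3]+np.array(o["position"])
def slopes(c,uv):
    uv=np.atleast_2d(uv).astype(float)
    d=np.c_[(uv[:,0]-c["cx"])/c["fx"],(uv[:,1]-c["cy"])/c["fy"]]
    s=d.copy()
    for _ in range(20): s=d/(1+c["k1"]*(s**2).sum(1,keepdims=True))
    return s
def onplane(c,uv,z,o=None):
    W,p=pose(c,o); s=slopes(c,uv); r=np.c_[s,np.ones(len(s))]@W.T
    return p+r*((z-p[2])/r[:,2])[:,None]
def bydepth(c,uv,o=None):
    W,p=pose(c,o); s=slopes(c,uv); uv=np.atleast_2d(uv).astype(int)
    z=c["range_z"][uv[:,1],uv[:,0]]
    return p+(np.c_[s,np.ones(len(s))]*z[:,None])@W.T
def tri(views):
    A=np.zeros((3,3));b=np.zeros(3)
    for c,uv,o in views:
        W,p=pose(c,o); r=W@np.r_[slopes(c,uv)[0],1]; r/=np.linalg.norm(r)
        P=np.eye(3)-np.outer(r,r);A+=P;b+=P@p
    return np.linalg.solve(A,b)
E
python3 - <<'E'
from h import *
import pickle
o=get_obs();print(o)
d={n:camera(n) for n in("scene","top","wrist")}
pickle.dump((o,d),open("v0.pkl","wb"))
for n in d: print(n,{k:v for k,v in d[n].items() if k not in("color","range_z")})
im=np.vstack([cv2.resize(np.hstack([d["scene"]["color"],d["top"]["color"]]),(800,300)) ,cv2.resize(np.hstack([d["wrist"]["color"],d["wrist"]["color"]*0]),(800,300))])
cv2.imwrite("pics/a.png",im[:,:,::-1])
E
```

```text
{'clock': 0.0, 'joint_pos': array([ 1.28639432,  0.33287187, -0.06472397,  1.46093583,  0.0216175 ,
        1.34989162, -0.08851434]), 'joint_velocities': array([-0.00114246,  0.00076312,  0.00083827, -0.0013129 ,  0.00052804,
        0.00043268, -0.00278208]), 'tau': array([-7.35903923e-04, -6.25451088e+01,  4.86370479e-02, -3.91604877e+01,
        1.60960498e-02,  9.99510870e-03, -1.20800823e-04]), 'position': array([ 0.16167568, -0.60335908,  0.2415186 ]), 'ee_rot': array([ 9.91442288e-01,  1.30543837e-01, -1.28741031e-04, -6.93293970e-04]), 'ft_force': array([ 0.18001875, -0.08565595, -0.46113527]), 'torque': array([-0.01554182, -0.00379512,  0.03057549]), 'grasp_force': 0.0, 'grip_width': 0.997866392481417}
scene {'fx': 498.85752828560527, 'fy': 498.85752828560527, 'cx': 263.9548860178879, 'cy': 188.37254006217876, 'k1': 0.02933643660434027, 'R': array([[-0.8151974 ,  0.57906259, -0.01182025],
       [ 0.47736356,  0.66018955, -0.57989118],
       [-0.32798968, -0.47836834, -0.81460819]]), 't': array([ 0.42945417, -0.25321016,  1.62157966])}
top {'fx': 493.30721598983985, 'fy': 493.30721598983985, 'cx': 259.7327133327583, 'cy': 187.20973065410195, 'k1': 0.01593235112106757, 'R': array([[-0.01300613, -0.99972793,  0.0193623 ],
       [-0.99640491,  0.01133686, -0.0839567 ],
       [ 0.08371435, -0.02038464, -0.99628127]]), 't': array([0.06004185, 0.57738614, 1.12217626])}
wrist {'fx': 285.627148558018, 'fy': 285.627148558018, 'cx': 257.40683488967915, 'cy': 194.29913984815863, 'k1': -0.07032238788843122, 'tool_from_camera': array([[-2.69708953e-04, -9.51312828e-01, -3.08226913e-01,
         7.93623368e-02],
       [ 9.99999632e-01, -5.66559628e-06, -8.57547112e-04,
        -2.22008883e-04],
       [ 8.14049279e-04, -3.08227031e-01,  9.51312480e-01,
        -1.31463166e-01],
       [ 0.00000000e+00,  0.00000000e+00,  0.00000000e+00,
         1.00000000e+00]])}
```

View pics/a.png

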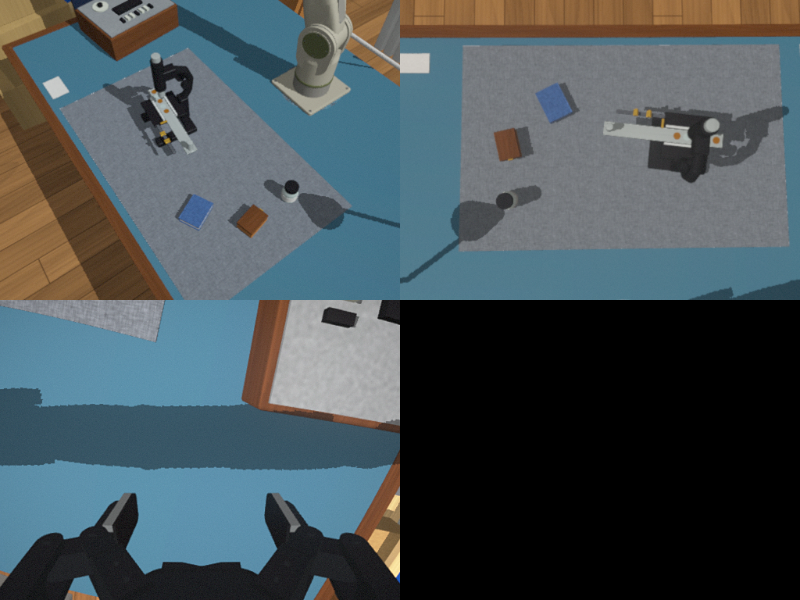

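The overview shows the microscope with the slide's outer end at about top px (265,162) and scene px (246,190). Two brass clips lie beside it on the rail, and the book, box and jar stand farther to +y. Next I'll enlarge both views.

```bash
python3 - <<'E'
from h import *
import pickle
o,d=pickle.load(open("v0.pkl","rb"))
a=d["top"]["color"][120:240,250:430]; b=d["scene"]["color"][60:220,160:280]
a=cv2.resize(a,None,fx=4,fy=4,interpolation=cv2.INTER_CUBIC)[:480]
cv2.imwrite("pics/t.png",a[:,:,::-1])
b=cv2.resize(b,None,fx=3.7,fy=3.7,interpolation=cv2.INTER_CUBIC)
cv2.imwrite("pics/s.png",b[:,:,::-1])
for n in("top","scene"):
    c=d[n];hsv=cv2.cvtColor(c["color"],cv2.COLOR_RGB2HSV)
    m=cv2.inRange(hsv,(15,110,110),(32,255,255))
    k,l,s,ce=cv2.connectedComponentsWithStats(m)
    for i in range(1,k):
        if s[i,4]>6:
            P=bydepth(c,ce[i])[0]
            if .02<P[2]<.2:print(n,s[i],ce[i].round(1),P.round(4))
E
```

```text
top [298 139   7   9  51] [301.4 143.4] [ 0.6647 -0.0365  0.1128]
top [315 141   7   9  56] [318.1 145.2] [ 0.6599 -0.0724  0.1141]
top [334 152   5  11  40] [335.8 157.3] [ 0.6327 -0.1091  0.1186]
top [351 170   8   8  50] [354.3 173.4] [ 0.5982 -0.1492  0.1129]
top [401 175   8   9  49] [404.4 178.9] [ 0.585  -0.2572  0.1123]
top [138 202   7   3  15] [141.  203.3] [0.5435 0.3246 0.0346]
scene [194 115   6   4  17] [196.6 116.8] [ 0.5835 -0.2585  0.1109]
scene [202 127   6   5  18] [204.6 128.8] [ 0.5898 -0.2036  0.1123]
scene [210 140   6   4  19] [212.6 141.6] [ 0.5975 -0.1476  0.1141]
scene [205 154   9   5  23] [208.9 156.2] [ 0.634  -0.1084  0.1145]
scene [204 168   9   7  39] [208.  170.8] [ 0.6617 -0.0687  0.1115]
scene [210 177   9   7  43] [213.7 179.9] [ 0.6657 -0.0327  0.1129]
```

View pics/t.png

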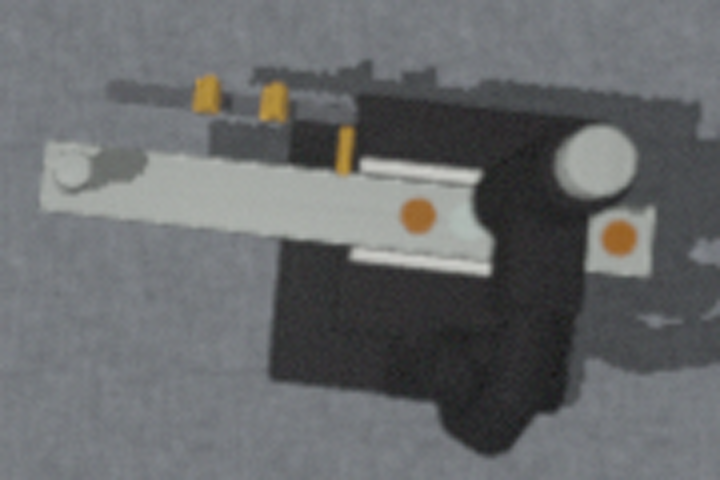

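View pics/s.png

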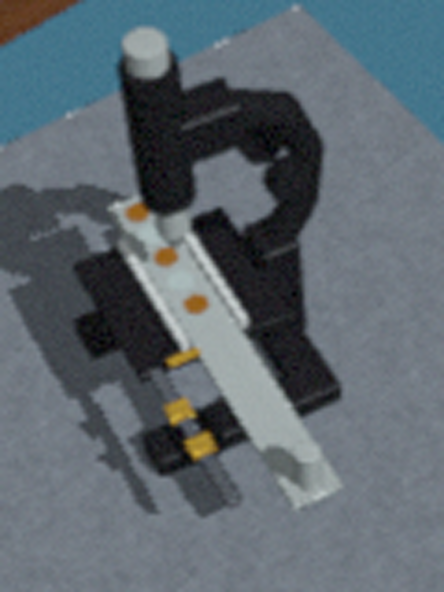

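The top crop shows the knob at full-image px (268,162), the pointer fin at (336,157) and the clips at (318,145) and (301,143). The scene crop shows the same parts, with the knob around (244,183). I'll measure the knob from both views' depth and locate the axes.

```bash
python3 - <<'E'
from h import *
import pickle
o,d=pickle.load(open("v0.pkl","rb"))
for n,(u0,u1,v0,v1) in dict(top=(255,285,150,178),scene=(228,262,168,200)).items():
    c=d[n];U,V=np.meshgrid(np.arange(u0,u1),np.arange(v0,v1));uv=np.c_[U.ravel(),V.ravel()]
    P=bydepth(c,uv);m=(P[:,2]>.14)&(P[:,2]<.17)
    print(n,m.sum(),uv[m].mean(0),P[m].mean(0).round(4),P[m].min(0).round(3),P[m].max(0).round(3))
t,s=d["top"],d["scene"]
for nm,a,b in(("far",(301.4,143.4),(213.7,179.9)),("near",(318.1,145.2),(208,170.8)),("ptr",(335.8,157.3),(208.9,156.2)),("sp1",(354.3,173.4),(212.6,141.6)),("sp2",(404.4,178.9),(196.6,116.8))):
    print(nm,tri([(t,a,None),(s,b,None)]).round(4))
c=t
# highest things & bystanders
U,V=np.meshgrid(np.arange(0,512,2),np.arange(0,384,2));uv=np.c_[U.ravel(),V.ravel()];P=bydepth(c,uv)
ok=(c["range_z"][uv[:,1],uv[:,0]]>0)&(P[:,0]>.25)&(P[:,0]<.85)&(P[:,1]>-.5)&(P[:,1]<.5)
for h in(.02,.05,.15,.25,.34):
    m=ok&(P[:,2]>h);print(h,P[m].min(0).round(3),P[m].max(0).round(3))
import workcell;print(workcell.tip_reach)
E
```

```text
top 73 [267.60273973 162.1369863 ] [0.6197 0.0385 0.1482] [0.61  0.029 0.14 ] [0.629 0.048 0.155]
scene 46 [241.91304348 182.36956522] [0.622  0.0394 0.1468] [0.612 0.028 0.14 ] [0.631 0.048 0.153]
far [ 0.6648 -0.0365  0.1083]
near [ 0.6606 -0.0728  0.1067]
ptr [ 0.6334 -0.1101  0.1123]
sp1 [ 0.5976 -0.1487  0.1131]
sp2 [ 0.5847 -0.2567  0.1135]
0.02 [ 0.402 -0.274  0.02 ] [0.772 0.372 0.353]
0.05 [ 0.405 -0.274  0.05 ] [0.673 0.353 0.353]
0.15 [ 0.473 -0.196  0.15 ] [0.628 0.038 0.353]
0.25 [ 0.488 -0.192  0.25 ] [ 0.614 -0.15   0.353]
0.34 [ 0.58  -0.186  0.34 ] [ 0.607 -0.16   0.353]
0.011
```

Knob top: z≈0.150, centre (0.620, 0.039); both views agree and the expected height is 0.150. Pointer to knob along the slide is about 146 mm, against 145 stated. I'll raise the arm above the microscope, then cross over.

The manual's scale: shifts go in shares of 0.6 m and turns go in shares of 360 degrees. Converting my numbers, -0.23 m is -0.3833, -0.06 m is -0.1.

Emit:
{"op": "move_arm", "data": {"plan": [{"delta_pos":[0,0,-0.1],"turn":[0,0,0],"fingers":0},{"delta_pos":[0,0,-0.2],"turn":[0,0,0],"fingers":0},{"delta_pos":[0.0333,0,-0.3],"turn":[0,0,0],"fingers":0},{"delta_pos":[0.0833,-0.05,-0.3667],"turn":[0,0,0],"fingers":0},{"delta_pos":[0.15,-0.1167,-0.3833],"turn":[0,0,0],"fingers":0},{"delta_pos":[0.2167,-0.1667,-0.3833],"turn":[0,0,0],"fingers":0}], "force": 60}}

```text
clock: 0.9
position: [0.2623, -0.472, 0.4736]
ee_rot: [0.991, 0.13, 0.0, 0.001]
ft_force: [1.3, 0.2, -0.2]
grip_width: 0.998
grasp_force: 0.0
```

In the tool's units: 0.47 m is 0.7833, -0.13 m is -0.2167, 0.38 rad is 0.0605.

Emit:
{"op": "move_arm", "data": {"plan": [{"delta_pos":[0.0667,-0.0583,0],"turn":[0,0,0],"fingers":0},{"delta_pos":[0.1333,-0.1167,0],"turn":[0,0,0],"fingers":0},{"delta_pos":[0.2,-0.1667,0],"turn":[0,0,0],"fingers":0},{"delta_pos":[0.2667,-0.2167,0],"turn":[0,0,0.008],"fingers":0},{"delta_pos":[0.3333,-0.2667,0],"turn":[0,0,0.0159],"fingers":0},{"delta_pos":[0.4,-0.3333,0],"turn":[0,0,0.0239],"fingers":0},{"delta_pos":[0.4833,-0.4,0],"turn":[0,0,0.0318],"fingers":0},{"delta_pos":[0.55,-0.4667,0],"turn":[0,0,0.0398],"fingers":0},{"delta_pos":[0.6167,-0.5167,0],"turn":[0,0,0.0477],"fingers":0},{"delta_pos":[0.7,-0.5833,0],"turn":[0,0,0.0557],"fingers":0},{"delta_pos":[0.7833,-0.6333,0],"turn":[0,0,0.0605],"fingers":0},{"delta_pos":[0.7833,-0.6333,0],"turn":[0,0,0.0605],"fingers":0}]}}

```text
clock: 2.4
position: [0.6186, 0.0199, 0.4689]
ee_rot: [0.998, -0.056, -0.003, -0.001]
ft_force: [0.4, 0.7, 0.2]
grip_width: 1.001
grasp_force: 0.0
```

In the tool's units: 0.2 m is 0.3333, 0.15 m is 0.25, 0.01 rad is 0.0016.

Emit:
{"op": "move_arm", "data": {"plan": [{"delta_pos":[0,0.0333,0.0833],"turn":[0,0,0.0016],"fingers":0},{"delta_pos":[0,0.0333,0.1667],"turn":[0,0,0.0016],"fingers":0},{"delta_pos":[0,0.0333,0.25],"turn":[0,0,0.0016],"fingers":0},{"delta_pos":[0,0.0333,0.3333],"turn":[0,0,0.0016],"fingers":0},{"delta_pos":[0,0.0333,0.3333],"turn":[0,0,0.0016],"fingers":0},{"delta_pos":[0,0.0333,0.3333],"turn":[0,0,0.0016],"fingers":0}]}}

```text
clock: 3.15
position: [0.6154, -0.005, 0.2748]
ee_rot: [0.998, -0.064, 0.001, -0.0]
ft_force: [-0.5, -0.6, 1.2]
grip_width: 1.001
grasp_force: 0.0
```

```bash
python3 - <<'E'
from h import *
import pickle
o=get_obs();c=camera("wrist");pickle.dump((o,c),open("w1.pkl","wb"))
print(o["position"],o["ee_rot"])
cv2.imwrite("pics/w1.png",cv2.resize(c["color"],(768,576))[:,:,::-1])
hsv=cv2.cvtColor(c["color"],cv2.COLOR_RGB2HSV)
m=cv2.inRange(hsv,(15,110,90),(32,255,255))
k,l,s,ce=cv2.connectedComponentsWithStats(m)
for i in range(1,k):
    if s[i,4]>20: print(s[i],ce[i].round(1),bydepth(c,ce[i],o)[0].round(4))
E
```

```text
[ 0.615426   -0.00495327  0.27478623] [ 9.97926859e-01 -6.43449256e-02  1.30941160e-03 -4.79068694e-06]
[311 119  15  20 269] [318.2 128.9] [ 0.6617 -0.0714  0.1176]
[276 120  14  19 256] [282.5 129.2] [ 0.6658 -0.0361  0.1175]
[352 139   9  26 181] [356.2 151.8] [ 0.6339 -0.109   0.1167]
[ 45 239   8   5  22] [ 48.2 240.7] [0.5438 0.322  0.0371]
```

View pics/w1.png

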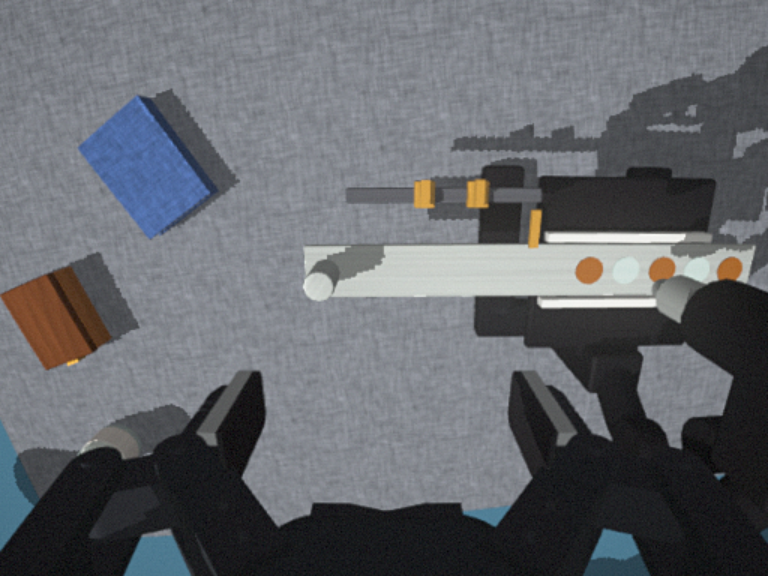

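The wrist view shows the knob top at full-res px (212,191), far clip (282,129), near clip (318,129) and pointer (356,152). The fins are visible as bright strips, so I'll find the fin centres and slide axis.

```bash
python3 - <<'E'
from h import *
import pickle
o,c=pickle.load(open("w1.pkl","rb"))
im=c["color"]
cv2.imwrite("pics/w1c.png",cv2.resize(im[110:175,265:370],None,fx=7,fy=7,interpolation=cv2.INTER_NEAREST)[:,:,::-1])
for r in(122,128,134):print(r,im[r,272:294].sum(1),im[r,307:330].sum(1))
hsv=cv2.cvtColor(im,cv2.COLOR_RGB2HSV)
m=cv2.inRange(hsv,(5,110,90),(16,255,255));m[:150]=0
k,l,s,ce=cv2.connectedComponentsWithStats(m);S=[]
for i in range(1,k):
    if 100<s[i,4]<400 and s[i,0]>350: S.append(ce[i]);print(ce[i],s[i])
P=onplane(c,np.array(S),.114,o);P=P[np.argsort(P[:,1])];print(P)
d=P[-1]-P[0];d/=np.linalg.norm(d);print("axis",d,np.arctan2(-d[0],d[1]))
U,V=np.meshgrid(np.arange(195,235),np.arange(175,205));uv=np.c_[U.ravel(),V.ravel()];Q=bydepth(c,uv,o);q=Q[:,2]>.146
print("knob",Q[q].mean(0),q.sum(),Q[q].max(0), onplane(c,uv[q].mean(0),.150,o))
E
```

```text
122 [429 425 409 419 400 446 461 429 434 451 454 449 454 456 415 292 287 274
 254 268 261 257] [254 248 234 243 325 438 490 460 449 424 404 440 457 451 458 457 380 282
 285 227 132 157 154]
128 [300 308 308 326 402 473 457 442 421 459 454 451 455 467 433 281 274 266
 207 207 215 199] [313 302 313 305 341 420 465 457 440 397 419 454 449 435 458 453 362 260
 229 205 203 199 290]
134 [303 303 297 336 404 450 453 456 442 452 461 467 455 448 383 276 263 255
 206 185 209 237] [300 310 297 326 365 437 449 452 429 406 437 463 446 457 452 438 324 253
 211 169 160 166 235]
[392.44957983 179.95378151] [384 172  18  17 238]
[441.01463415 179.14634146] [433 172  17  16 205]
[486.24873096 179.05583756] [478 172  17  15 197]
[[ 0.58550325 -0.25697416  0.114     ]
 [ 0.5920227  -0.20318028  0.114     ]
 [ 0.59794287 -0.14852032  0.114     ]]
axis [0.11395258 0.99348619 0.        ] -0.11420065225588187
knob [0.62140004 0.03777924 0.14964154] 337 [0.63052681 0.04769477 0.15200978] [[0.62152485 0.03770076 0.15      ]]
```

View pics/w1c.png

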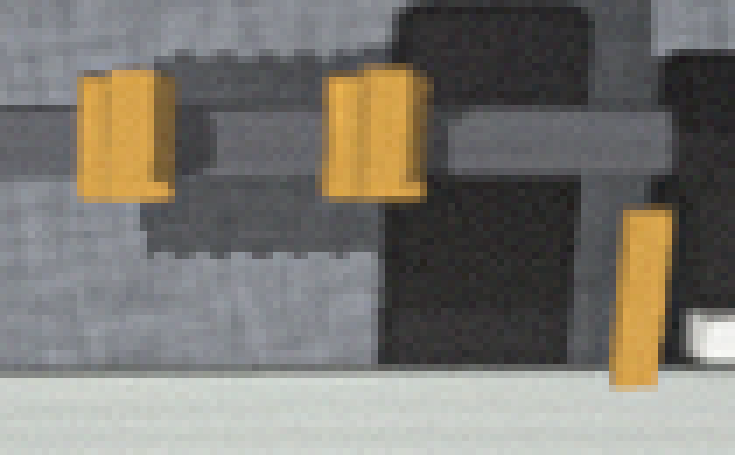

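```bash
python3 - <<'E'
from h import *
import pickle
o,c=pickle.load(open("w1.pkl","rb"))
a=np.array([.114,.9935,0])
N=[(283.4,135),(320.6,135),(357.1,142)]
D=bydepth(c,N,o);F=np.vstack([onplane(c,N[:2],.117,o),onplane(c,N[2:],D[2,2],o)])
print(D,F)
for X in(D,F):print((X[0]-X[2])@a,(X[1]-X[2])@a, (D[2]-[.6215,.0377,0])@a)
E
```

```text
[[ 0.65995114 -0.03639597  0.11671292]
 [ 0.65521043 -0.07370257  0.11599893]
 [ 0.64375938 -0.11024412  0.11669842]] [[ 0.6599846  -0.03637451  0.117     ]
 [ 0.65534315 -0.07349934  0.117     ]
 [ 0.64375938 -0.11024412  0.11669842]]
0.0752139984789606 0.03760944678641567 -0.14444491547960475
0.07523913615372708 0.03782649378108315 -0.14444491547960475
```

Near clip is 37.7 mm and far clip 75.2 mm from the pointer, both within the allowed ranges. Pointer to knob is 144.4 mm (145 expected). I'll move over the knob and descend.

In the tool's units: 0.143 m is 0.2383, 0.0005 m is 0.0008, -0.015 rad is -0.0024.

Emit:
{"op": "move_arm", "data": {"plan": [{"delta_pos":[0.0008,-0.0725,0.0333],"turn":[0,0,-0.0024],"fingers":0},{"delta_pos":[0.0008,-0.0725,0.0833],"turn":[0,0,-0.0024],"fingers":0},{"delta_pos":[0.0008,-0.0725,0.15],"turn":[0,0,-0.0024],"fingers":0},{"delta_pos":[0.0008,-0.0725,0.2],"turn":[0,0,-0.0024],"fingers":0},{"delta_pos":[0.0008,-0.0725,0.2333],"turn":[0,0,-0.0024],"fingers":0},{"delta_pos":[0.0008,-0.0725,0.2383],"turn":[0,0,-0.0024],"fingers":0},{"delta_pos":[0.0008,-0.0725,0.2383],"turn":[0,0,-0.0024],"fingers":0},{"delta_pos":[0.0008,-0.0725,0.2383],"turn":[0,0,-0.0024],"fingers":0}], "force": 60}}

```text
clock: 4.2
position: [0.6215, 0.0386, 0.1307]
ee_rot: [0.998, -0.057, 0.001, -0.0]
ft_force: [-0.2, 0.2, 0.9]
grip_width: 0.999
grasp_force: 0.0
```

```bash
python3 - <<'E'
from h import *
o=get_obs();c=camera("wrist")
print(o["position"],o["ee_rot"],o["ft_force"])
cv2.imwrite("pics/w2.png",c["color"][:,:,::-1])
E
```

```text
[0.62154708 0.03855197 0.13071861] [ 9.98393954e-01 -5.66435871e-02  1.00702116e-03 -5.84688595e-05] [-0.15007506  0.24755983  0.94251718]
```

View pics/w2.png

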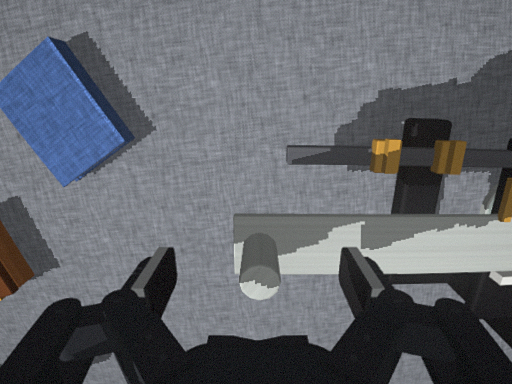

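The knob, with its top at (259,288), is centred between the open pads at about (150,285) and (365,285). I'll close on it.

Emit:
{"op": "move_arm", "data": {"plan": [{"delta_pos":[0,0,0],"turn":[0,0,0],"fingers":0.5},{"delta_pos":[0,0,0],"turn":[0,0,0],"fingers":0.7},{"delta_pos":[0,0,0],"turn":[0,0,0],"fingers":1},{"delta_pos":[0,0,0],"turn":[0,0,0],"fingers":1},{"delta_pos":[0,0,0],"turn":[0,0,0],"fingers":1},{"delta_pos":[0,0,0],"turn":[0,0,0],"fingers":1},{"delta_pos":[0,0,0],"turn":[0,0,0],"fingers":1},{"delta_pos":[0,0,0],"turn":[0,0,0],"fingers":1}], "force": 60}}

```text
clock: 5.25
position: [0.6208, 0.0378, 0.1295]
ee_rot: [0.998, -0.057, -0.0, 0.0]
ft_force: [-3.5, -4.7, 5.6]
grip_width: 0.215
grasp_force: 58.7
```

Gripped at about 18–20 mm opening. Now I'll pull gently to the near clip, 37.5 mm.

In the tool's units: -0.0375 m is -0.0625, -0.034 m is -0.0567.

Emit:
{"op": "move_arm", "data": {"plan": [{"delta_pos":[0,-0.0067,0],"turn":[0,0,0],"fingers":1},{"delta_pos":[0,-0.015,0],"turn":[0,0,0],"fingers":1},{"delta_pos":[0,-0.0233,0],"turn":[0,0,0],"fingers":1},{"delta_pos":[0,-0.0317,0],"turn":[0,0,0],"fingers":1},{"delta_pos":[0,-0.04,0],"turn":[0,0,0],"fingers":1},{"delta_pos":[0,-0.0483,0],"turn":[0,0,0],"fingers":1},{"delta_pos":[0,-0.0567,0],"turn":[0,0,0],"fingers":1},{"delta_pos":[0,-0.0625,0],"turn":[0,0,0],"fingers":1},{"delta_pos":[0,-0.0625,0],"turn":[0,0,0],"fingers":1},{"delta_pos":[0,-0.0625,0],"turn":[0,0,0],"fingers":1}]}}

```text
clock: 6.5
position: [0.6252, 0.0743, 0.1295]
ee_rot: [0.998, -0.057, 0.0, 0.001]
ft_force: [-1.6, -6.1, 6.3]
grip_width: 0.213
grasp_force: 58.8
```

```bash
cat > chk.py <<'E'
from h import *
a=np.array([.114,.9935,0])
o=get_obs();print(o["position"],o["ee_rot"],o["ft_force"],o["grasp_force"],"travel",(o["position"]-[.6208,.0378,.1295])@a)
ims=[]
for n in("top","scene"):
    c=camera(n);hsv=cv2.cvtColor(c["color"],cv2.COLOR_RGB2HSV)
    m=cv2.inRange(hsv,(15,110,90),(32,255,255));k,l,s,ce=cv2.connectedComponentsWithStats(m)
    for i in range(1,k):
        P=onplane(c,ce[i],.115)[0]
        if s[i,4]>6 and -.3<P[1]<.1: print(n,s[i],P.round(4),"s",(P@a).round(4))
    u,v=(320,160) if n=="top" else (210,165)
    ims.append(cv2.resize(c["color"][v-50:v+50,u-50:u+50],(400,400),interpolation=cv2.INTER_CUBIC))
import sys
cv2.imwrite(sys.argv[1],np.hstack(ims)[:,:,::-1])
E
python3 chk.py pics/c1.png
```

```text
[0.62516431 0.07434264 0.12948752] [ 9.98366445e-01 -5.71286630e-02  5.93272847e-05  8.67969876e-04] [-1.58104748 -6.08848105  6.32687764] 58.84685754776001 travel 0.0368026466609495
top [    0     0   512    33 11668] [0.9506 0.0503 0.115 ] s 0.1584
top [300 140   5   8  37] [ 0.6644 -0.0379  0.115 ] s 0.0381
top [315 141   7  21  78] [ 0.6524 -0.0729  0.115 ] s 0.002
top [334 168   8   8  50] [ 0.6019 -0.1119  0.115 ] s -0.0425
top [359 171   8   8  49] [ 0.5951 -0.1664  0.115 ] s -0.0975
scene [ 429    0   75   59 2400] [-0.3783 -0.0937  0.115 ] s -0.1362
scene [199 124   6   4  18] [ 0.5918 -0.2179  0.115 ] s -0.149
scene [    0   130   152   254 15723] [1.1498 0.036  0.115 ] s 0.1668
scene [208 136   5   4  19] [ 0.5958 -0.1644  0.115 ] s -0.0954
scene [216 149   6   4  20] [ 0.6018 -0.1096  0.115 ] s -0.0402
scene [212 164   7   4  11] [ 0.6374 -0.0716  0.115 ] s 0.0015
scene [205 168   7   6  29] [ 0.6626 -0.0667  0.115 ] s 0.0092
scene [211 177   6   6  26] [ 0.6667 -0.032   0.115 ] s 0.0442
scene [112 273   6   5  11] [1.0008 0.0675 0.115 ] s 0.1812
scene [127 273   7   6  14] [0.971  0.0898 0.115 ] s 0.2
scene [119 282   5   4   7] [0.9981 0.0964 0.115 ] s 0.2096
scene [100 294   5   4   7] [1.046  0.0967 0.115 ] s 0.2153
```

View pics/c1.png

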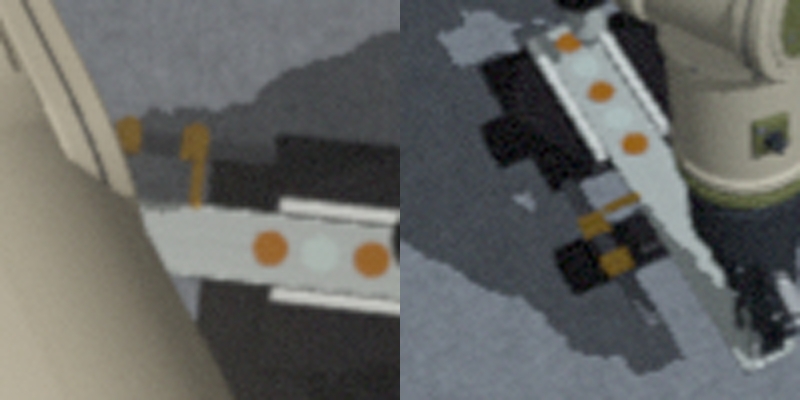

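The pointer now lines up with the near clip's fin in the top view, at crop px (197,150). The specimen shift confirms about 37 mm of travel. I'll hold here for 2.25 s plus.

In the tool's units: -0.0005 m is -0.0008.

Emit:
{"op": "move_arm", "data": {"plan": [{"delta_pos":[0,-0.0008,0],"turn":[0,0,0],"fingers":1},{"delta_pos":[0,-0.0008,0],"turn":[0,0,0],"fingers":1},{"delta_pos":[0,-0.0008,0],"turn":[0,0,0],"fingers":1},{"delta_pos":[0,-0.0008,0],"turn":[0,0,0],"fingers":1},{"delta_pos":[0,-0.0008,0],"turn":[0,0,0],"fingers":1},{"delta_pos":[0,-0.0008,0],"turn":[0,0,0],"fingers":1},{"delta_pos":[0,-0.0008,0],"turn":[0,0,0],"fingers":1},{"delta_pos":[0,-0.0008,0],"turn":[0,0,0],"fingers":1},{"delta_pos":[0,-0.0008,0],"turn":[0,0,0],"fingers":1},{"delta_pos":[0,-0.0008,0],"turn":[0,0,0],"fingers":1},{"delta_pos":[0,-0.0008,0],"turn":[0,0,0],"fingers":1},{"delta_pos":[0,-0.0008,0],"turn":[0,0,0],"fingers":1}]}}

```text
clock: 8.1
position: [0.6252, 0.0746, 0.1295]
ee_rot: [0.998, -0.057, 0.0, 0.001]
ft_force: [-3.5, -5.5, 6.3]
grip_width: 0.212
grasp_force: 58.9
```

Emit:
{"op": "move_arm", "data": {"plan": [{"delta_pos":[0,0,0],"turn":[0,0,0],"fingers":1},{"delta_pos":[0,0,0],"turn":[0,0,0],"fingers":1},{"delta_pos":[0,0,0],"turn":[0,0,0],"fingers":1},{"delta_pos":[0,0,0],"turn":[0,0,0],"fingers":1},{"delta_pos":[0,0,0],"turn":[0,0,0],"fingers":1},{"delta_pos":[0,0,0],"turn":[0,0,0],"fingers":1}]}}

```text
clock: 8.85
position: [0.6252, 0.0746, 0.1295]
ee_rot: [0.998, -0.057, 0.0, 0.001]
ft_force: [-2.6, -6.7, 5.5]
grip_width: 0.215
grasp_force: 58.9
```

Emit:
{"op": "move_arm", "data": {"plan": [{"delta_pos":[0,-0.0067,0],"turn":[0,0,0],"fingers":1},{"delta_pos":[0,-0.015,0],"turn":[0,0,0],"fingers":1},{"delta_pos":[0,-0.0233,0],"turn":[0,0,0],"fingers":1},{"delta_pos":[0,-0.0317,0],"turn":[0,0,0],"fingers":1},{"delta_pos":[0,-0.04,0],"turn":[0,0,0],"fingers":1},{"delta_pos":[0,-0.0483,0],"turn":[0,0,0],"fingers":1},{"delta_pos":[0,-0.0567,0],"turn":[0,0,0],"fingers":1},{"delta_pos":[0,-0.0625,0],"turn":[0,0,0],"fingers":1},{"delta_pos":[0,-0.0625,0],"turn":[0,0,0],"fingers":1},{"delta_pos":[0,-0.0625,0],"turn":[0,0,0],"fingers":1},{"delta_pos":[0,-0.0625,0],"turn":[0,0,0],"fingers":1},{"delta_pos":[0,-0.0625,0],"turn":[0,0,0],"fingers":1}]}}

```text
clock: 10.35
position: [0.6296, 0.111, 0.1295]
ee_rot: [0.998, -0.058, 0.0, 0.001]
ft_force: [-4.3, -9.2, 6.1]
grip_width: 0.211
grasp_force: 59.0
```

```bash
python3 chk.py pics/c2.png
```

```text
[0.62960128 0.11104639 0.12946421] [ 9.98341475e-01 -5.75509449e-02  5.66297386e-05  1.47787368e-03] [-4.34245745 -9.15787959  6.08626107] 59.028393030166626 travel 0.07377363206931058
top [    0     0   512    33 11613] [0.9507 0.0493 0.115 ] s 0.1573
top [299 139   6  21  80] [ 0.6564 -0.0364  0.115 ] s 0.0386
top [315 141   7   9  52] [ 0.6598 -0.0727  0.115 ] s 0.0029
top [317 166   8   8  45] [ 0.6068 -0.0754  0.115 ] s -0.0058
top [342 169   8   8  48] [ 0.5999 -0.1294  0.115 ] s -0.0602
top [367 175   6   5  15] [ 0.5886 -0.1803  0.115 ] s -0.112
scene [ 428    0   75   59 2422] [-0.3792 -0.0944  0.115 ] s -0.137
scene [205 132   6   4  20] [ 0.5935 -0.181   0.115 ] s -0.1122
scene [213 144   6   5  21] [ 0.5997 -0.1279  0.115 ] s -0.0587
scene [    0   147   151   237 15612] [1.1505 0.0387 0.115 ] s 0.1696
scene [222 158   5   4  20] [ 0.6068 -0.0737  0.115 ] s -0.0041
scene [205 168   7   6  30] [ 0.6623 -0.0666  0.115 ] s 0.0093
scene [211 173  14  10  44] [ 0.6571 -0.0328  0.115 ] s 0.0423
scene [ 67 208   6   7  12] [ 1.0153 -0.1629  0.115 ] s -0.0461
scene [ 48 216   9   6  13] [ 1.0592 -0.1676  0.115 ] s -0.0458
scene [128 273   6   8  15] [0.9728 0.092  0.115 ] s 0.2023
scene [120 281   6   4  10] [0.9946 0.0951 0.115 ] s 0.2078
scene [ 84 290   4   5   7] [1.0723 0.0665 0.115 ] s 0.1883
scene [ 93 299   4   4   7] [1.064 0.098 0.115] s 0.2187
```

View pics/c2.png

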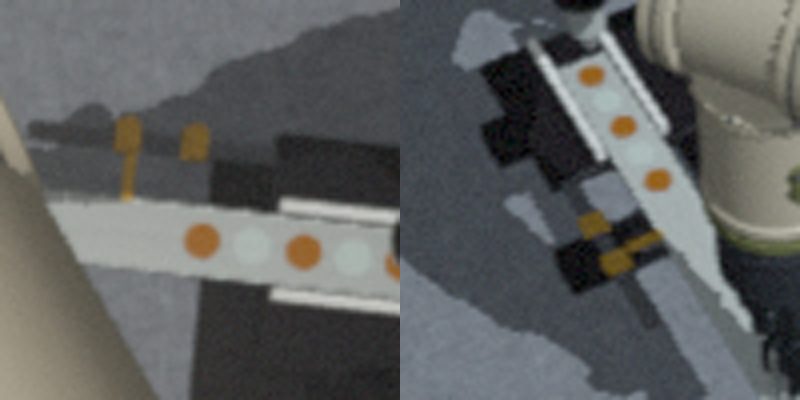

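Both views show the pointer in line with the far clip's fin, at top crop px (128,165), and the near clip unmoved. Travel is 73.8 of 75.2 mm, so I'll add 1 mm, settle and hand in.

In the tool's units: -0.001 m is -0.0017.

Emit:
{"op": "move_arm", "data": {"plan": [{"delta_pos":[0,-0.0017,0],"turn":[0,0,0],"fingers":1},{"delta_pos":[0,-0.0017,0],"turn":[0,0,0],"fingers":1},{"delta_pos":[0,-0.0017,0],"turn":[0,0,0],"fingers":1},{"delta_pos":[0,-0.0017,0],"turn":[0,0,0],"fingers":1},{"delta_pos":[0,-0.0017,0],"turn":[0,0,0],"fingers":1},{"delta_pos":[0,-0.0017,0],"turn":[0,0,0],"fingers":1}]}}

```text
clock: 11.2
position: [0.6297, 0.1119, 0.1295]
ee_rot: [0.998, -0.058, 0.0, 0.002]
ft_force: [-4.2, -9.8, 6.7]
grip_width: 0.213
grasp_force: 59.1
```

```bash
python3 -c "
from workcell import *
o=get_obs();print(o['position'],o['grasp_force']);print(hand_in())"
```

```text
[0.62970908 0.11194131 0.12948264] 59.10859823226929
the job is handed in; nothing more can be done
None
```

I held the slide at the near clip for over 2 s, then pulled it to the far clip and handed in at about 11 s with the gripper still holding it there, by my measurements within about 1 mm of level; the hand-in returned no verdict.

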